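Set the bearing clearance with the bridge bar

ROBOT

A 6-joint arm with a two-finger parallel gripper is mounted at the origin on the work surface. World frame = base frame: x ahead of the robot, y to its left, z up, the work surface at z = 0. Lengths are in m, angles in degrees, forces in N, time in s.
With the tool pointing down it reaches from about 0.35 to 0.875 m from the base axis. Payload 4.2 kg.
Tool frame: the origin (TCP) lies at the very end of the fingers, on their centre line; the grasp point (between the pads) lies 19 mm behind it; z points along the fingers, y is the line along which they close (so a half turn about z gives the same grasp; the last joint's range is limited). The gripper opens to 87 mm and grips with 3 to 60 N. Pads are 19 mm wide; open, the fingers measure 117 mm over their backs; the gripper's body (75 mm by 190 mm) begins 51 mm behind the grasp point.
Start: joints at [80.42, 22.042, 0.453, 0, -68.411, -14.817], TCP at [0.258, 0.569, 0.223] pointing down, gripper open.
Joint ranges: [-179.83, 179.83], [-69.29, 118.12], [-61.27, 80.66], [-181.25, 117.63], [-171.15, -9.14], [-177.46, 177.46]. Speed limits (degrees/s): [159.86, 159.86, 180, 180, 180, 180].

INTERFACE

Orientations are given as a 3x3 rotation matrix whose columns are the frame's x, y, z axes.
In Python, from station import * gives the robot as it stands.
- The arm moves only by the shell command python3 -m pendant 'ROWS'. ROWS is JSON, a list of rows, each an object of numbers: "x", "y", "z": the shift along the world's x, y, z normalised to -1 to 1, where 1 is 250 mm; "rx", "ry", "rz": the turn, a rotation vector about the world's x, y, z normalised to -1 to 1, where 1 is 180 degrees; "claw": the opening, from 0 (shut) to 1 (fully open). A call has exactly 8 rows; each row is the pose to reach, as a shift and turn from the pose commanded when the call began, turning the shorter way round; what a row does not reach only later rows make up. A row lasts 1/8 s, in which the tool goes at most 62.5 mm and 10.7 degrees, less where a joint would pass 70% of its speed; a pose out of reach is approached as far as the arm can. A call with a number of a shift or a turn outside -1 to 1 is refused whole. A call with a gripper value outside its range is refused whole. The fingers move at their own pace and stop on an object; the grip force is fixed at half the most. Time passes only in rows, so rows that repeat a pose let the fingers close, or fill a call up. It gives the time, the measured TCP pose, the force, the opening and the grip force at its end, in the units of the state.
- sense(): the state, without advancing time (a new reading comes with each control period).
- capture(name): name is "scene" or "top"; returns a dict with "color" (480x640x3 uint8, red, green, blue), "mtx" (3x3 intrinsics, pixels), "k1" (the pictures are not rectified: a ray, as slopes to the right and down, at radius r is drawn at 1 + k1 r^2 times it, then the intrinsics apply), "world_to_cam" (4x4, takes a point from world to camera coordinates). Camera axes: x right, y up, looking along -z (the intrinsics and any distortion apply to the point x, -y, -z); pixel columns grow to the right and rows downward; lengths in m; the calibration is good to about 2 mm. A picture is of the moment at which its call begins. There is no depth.
- finish_job(): hands the job in; it is judged then, once.
Trained networks look in a picture, given as the dict that the camera call returned (one of the last four; its "shot" number tells which), for a name from the list of things; names that differ only in an ending like _2 or _b are one class to them, and where a whole thing is asked for, a point or a joint stands for the part that bears it (a point fixed in the world has none). Each returns a list of dicts, best first, with "conf" (0 to 1); they miss things now and then, are a little off and sometimes report something else, mostly with a low value. They report only what shows in the picture. A call takes as long as a camera call. They do not tell look-alikes from the thing itself.
- search_frame(picture, label): "centre" ([column, row] in pixels, amid what is visible of it).
- regions_of(picture, label): "region" (480x640 bool, what is visible of it) and "centre" ([column, row] in pixels, amid what is visible of it).
The state is a dict: "time_s": time; "joints": joint angles; "joint_velocities": joint speeds; "effort": joint torques, N m; "tcp_pos": TCP position; "ee_rot": TCP orientation; "wrist_force": force on the tool from outside, world axes, zero at the start; "moment": the same for the moment, N m; "gripper_width": opening from 0.0 (shut) to 1.0 (fully open); "gripper_force": force on a finger pad.
Only numpy, scipy, OpenCV 4.12 (cv2) and the standard library are available. Lean on these libraries where they do the work, as an engineer would, in place of code of your own. Each camera call takes 0.05 s, during which the arm holds its last target. There are 200 camera calls.

TASK

Lift the aluminium bridge bar off its timber cradle and lay it across the two slotted posts of the hub fixture, down in both slots with the bar's screw in the hub's socket. Then turn the bar's thumbscrew clockwise until it seats, back it off a quarter turn, and finish still gripping the thumbscrew's wing at that setting. Do not disturb the other things on the bench.

Things in the scene. Friction and masses are not known exactly. Their poses are not given: they have to be found in the camera images.
- bar_mid (a point): Centre of the loose aluminium bridge bar, 230 x 30 x 12 mm, about 0.3 kg with its thumbscrew, ends alike. y along its length, x across its width, z up. Starts lying on the cradle. Grip it across its width 52 mm from the middle towards either end (clear of wing, blocks and posts; 50 N keeps it from drooping much); fingertips have room below it there.
- cradle: Fixed timber cradle, origin centre of its underside, y along its length. The bar waits across its two blocks: tops 40 mm above the bench, 24 mm thick, 50 mm wide, centres 95 mm either side of the middle; a 10 mm thick board below.
- spindle_tip (a point): Lower tip of the screw's spindle: a rod 12 mm thick sticking 25 mm out below the bar's underside, at its middle.
- fixture_seat (a point): Midway between the two posts of the fixed hub fixture, at the slot floors' height (75 mm above the bench). y along the line of posts, x across the slots. Post centres 92 mm either side, 20 mm thick; slots 37 mm wide between cheeks 26 mm high, tops flared to about 52 mm. The bar is in place with its centre 6 mm above this point, its length along y, either way round.
- hub_socket (a point): Centre of the mouth of the hub's socket ring, straight below the seat point, 59.5 mm above the bench: 28 mm bore, 40 mm outside, about 13 mm deep. Takes the spindle without touching its floor. The hub is 76 mm wide at its foot, on a grey base plate 230 x 110 x 12 mm.
- thumbscrew (a joint): Turn of the thumbscrew in the bar, rad; grows clockwise seen from above. Starts between 1.2 and 2.2, seats against a hard stop at 3.14; a quarter turn back is 1.57. The wing lies along the bar when seated and square across it at 1.57. Friction about 0.05 N m; it stays where it is left.
- screw_grip (a point): Centre of the thumbscrew's wing, on the screw's axis, 28 mm above the bar's centre. Upright steel plate 40 mm long, 10 mm thick, 24 mm high (10 to 34 mm above the bar's top), same either way round. y along the wing, x through its thickness; turns with the screw. Grip it across its thickness; fingertips up to 20 mm below its centre clear the bar.
- bearing: Bystander, to be left alone: ball bearing, plain steel ring 52 mm across, 16 mm high, lying flat. Origin at the centre of its underside.
- socket: Bystander, to be left alone: steel wrench socket, 28 mm across, 38 mm high, standing. Origin at the centre of its underside.
- tape: Bystander, to be left alone: black tape-measure case, 70 x 60 mm, 36 mm high. Origin at the centre of its underside.
- oilcan: Bystander, to be left alone: blue metal can, 60 mm across, 100 mm high, standing. Origin at the centre of its underside.
- wrench: Bystander, to be left alone: steel wrench about 180 mm long lying on the bench. Origin at the middle of its length, underside.
- screwdriver: Bystander, to be left alone: screwdriver about 200 mm long lying on the bench. Origin at the middle of its length, underside.
- jar: Bystander, to be left alone: grey jar with a white lid, 64 mm across, 70 mm high, standing. Origin at the centre of its underside.
There are look-alikes about, which are no part of the job. There is more than one size of the part that bears bar_mid; the job needs the smaller.

How it is judged:
By the outcome, as a careful person would: the job done as asked, in the order asked, and still so for the second after the job is handed in, while the arm keeps its last pose, push and grip.
It also fails if it takes over 59 s, if anything falls off the work surface, if the arm or the gripper's body presses on something with over 40 N, if the wrist force passes 120 N, or if a joint passes its speed limit or range.

## Working session

There is one attempt and no reset: what is moved stays moved. The work goes in short steps, Python scripts to look and compute and a shell command to move; the robot and the scene stay as the last step left them, time stands still between calls to the robot, and variables do not carry over. Pictures are saved under pics/ and viewed, at most 10 in all, crops included, and the job is handed in when it is done.

```bash
mkdir -p pics; cat > h.py <<'E'
from station import *
import numpy as np, cv2
def ray(p,uv):
    K=np.array(p["mtx"]);T=np.array(p["world_to_cam"])
    a=(uv[0]-K[0,2])/K[0,0];b=(uv[1]-K[1,2])/K[1,1]
    rd=np.hypot(a,b);r=rd
    for _ in range(30): r=rd/(1+p["k1"]*r*r)
    s=r/rd if rd>0 else 1
    d=T[:3,:3].T@np.array([a*s,-b*s,-1.]);o=-T[:3,:3].T@T[:3,3]
    return o,d
def at(p,uv,z):
    o,d=ray(p,uv);return (o+d*(z-o[2])/d[2])
def px(p,X):
    K=np.array(p["mtx"]);T=np.array(p["world_to_cam"])
    c=T[:3,:3]@np.array(X)+T[:3,3];a,b=c[0]/-c[2],-c[1]/-c[2]
    f=1+p["k1"]*(a*a+b*b);return np.array([K[0,0]*a*f+K[0,2],K[1,1]*b*f+K[1,2]])
def save(p,n,box=None,s=1):
    im=p["color"][:,:,::-1]
    if box: im=im[box[1]:box[3],box[0]:box[2]]
    cv2.imwrite(f"pics/{n}.png",cv2.resize(im,None,fx=s,fy=s,interpolation=cv2.INTER_CUBIC))
E
python3 - <<'E'
from h import *
np.set_printoptions(precision=4,suppress=True)
s=sense();print(s["time_s"],s["tcp_pos"],s["ee_rot"])
for n in("top","scene"):
    p=capture(n);save(p,n+"0")
    print(n,ray(p,(320,240)),p["k1"])
    for l,z in(("bar_mid",.046),("cradle",.02),("fixture_seat",.075),("hub_socket",.06),("thumbscrew",.07),("screw_grip",.074),("oilcan",.1),("jar",.07),("tape",.036),("socket",.038),("bearing",.016),("wrench",0),("screwdriver",.0)):
        for d in search_frame(p,l):
            print(l,round(d["conf"],2),np.round(d["centre"]),at(p,d["centre"],z)[:2])
E
```

```text
0.0 [0.2579 0.5686 0.2215] [[ 0.9106 -0.4132 -0.0008]
 [-0.4132 -0.9106 -0.002 ]
 [ 0.0001  0.0021 -1.    ]]
top (array([0.2694, 0.0761, 1.0429]), array([ 0.2318, -0.0088, -0.9728])) -0.12326234863866185
bar_mid 0.96 [200. 400.] [0.1704 0.3291]
bar_mid 0.93 [269. 227.] [0.5403 0.1786]
fixture_seat 0.62 [435. 234.] [ 0.5048 -0.1824]
hub_socket 0.95 [435. 234.] [ 0.5085 -0.185 ]
hub_socket 0.27 [271. 228.] [0.5339 0.1741]
thumbscrew 0.97 [197. 399.] [0.176  0.3284]
thumbscrew 0.45 [436. 235.] [ 0.5056 -0.185 ]
thumbscrew 0.42 [270. 227.] [0.5335 0.1755]
screw_grip 0.83 [193. 398.] [0.1773 0.3354]
screw_grip 0.67 [270. 224.] [0.5396 0.1744]
oilcan 0.87 [424. 121.] [ 0.7616 -0.1754]
oilcan 0.73 [271. 223.] [0.5333 0.169 ]
jar 0.91 [270. 311.] [0.3528 0.176 ]
tape 0.65 [349. 139.] [ 0.7513 -0.0091]
socket 0.57 [355. 201.] [ 0.5982 -0.015 ]
bearing 0.59 [350. 245.] [ 0.5002 -0.0003]
wrench 0.77 [431. 310.] [ 0.348  -0.1772]
screwdriver 0.79 [255. 113.] [0.8473 0.2182]
scene (array([ 1.0099, -0.7536,  0.7244]), array([-0.4511,  0.6955, -0.5593])) -0.024198714851519202
bar_mid 0.69 [276. 162
[... 218 characters left out ...]
344.] [ 0.554  -0.2263]
thumbscrew 0.88 [279. 152.] [0.1758 0.3447]
thumbscrew 0.73 [372. 219.] [0.5325 0.1817]
thumbscrew 0.42 [200. 309.] [ 0.4206 -0.2234]
screw_grip 0.86 [283. 150.] [0.1812 0.3547]
screw_grip 0.55 [374. 218.] [0.5375 0.1809]
oilcan 0.88 [403. 392.] [ 0.8036 -0.2328]
oilcan 0.63 [355. 300.] [ 0.6503 -0.0973]
jar 0.87 [304. 210.] [0.3896 0.1402]
tape 0.7 [436. 328.] [ 0.7681 -0.0221]
tape 0.61 [375. 222.] [0.5205 0.2236]
socket 0.78 [356. 300.] [ 0.6164 -0.0288]
bearing 0.93 [309. 281.] [ 0.4965 -0.0033]
bearing 0.49 [300. 211.] [0.3332 0.2055]
wrench 0.98 [199. 313.] [ 0.3628 -0.1751]
screwdriver 0.64 [499. 273.] [0.7996 0.2351]
screwdriver 0.3 [352. 299.] [0.5877 0.0081]
```

View pics/top0.png

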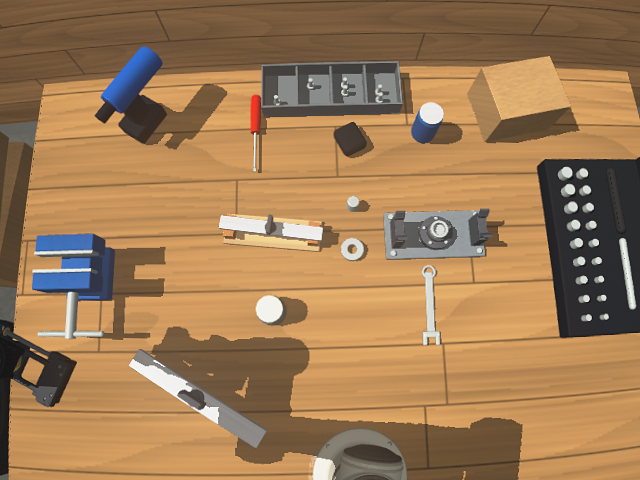

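View pics/scene0.png

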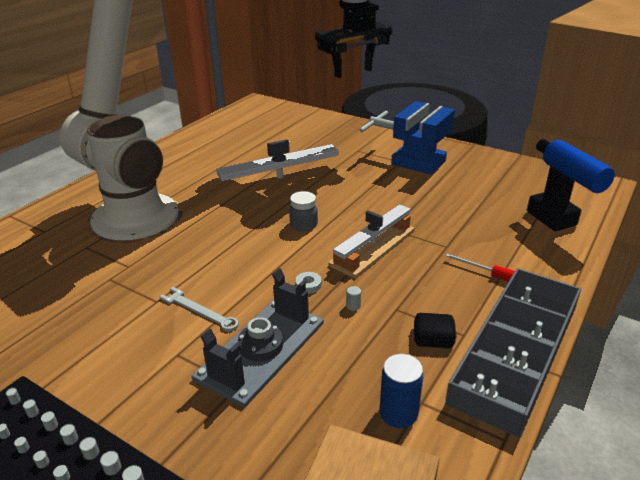

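The top view shows two bars. The one on the cradle is at (269,227) and a longer one lies at (200,400). The look-alikes for the wing are (268,225) and (193,398). The task needs the smaller bar, so I choose (269,227) on the cradle. The fixture is at (435,234), with posts at about (399,230) and (479,228). I'll check the choice in a close crop and measure.

```bash
python3 - <<'E'
from h import *
np.set_printoptions(precision=4,suppress=True)
p=capture("top");q=capture("scene")
a=cv2.resize(p["color"][195:260,205:335,::-1],(780,390),interpolation=cv2.INTER_CUBIC)
b=cv2.resize(p["color"][200:265,375:505,::-1],(780,390),interpolation=cv2.INTER_CUBIC)
cv2.imwrite("pics/crop1.png",cv2.resize(np.vstack([a[60:],b[:]])[:,:],(780,600)) if 0 else np.vstack([a[90:],b[:300]]))
for l,z in(("bar_mid",.052),("thumbscrew",.074)):
  for d in regions_of(p,l)[:3]:
    m=d["region"]; ys,xs=np.nonzero(m)
    P=np.array([at(p,(x,y),z)[:2] for x,y in zip(xs,ys)],np.float32)
    print(l,d["conf"],d["centre"],cv2.minAreaRect(P*1000))
# bright bar top in the picture
g=p["color"][205:250,210:330].astype(int)
m=(g.min(2)>140)
n,L,st,c=cv2.connectedComponentsWithStats(m.astype(np.uint8))
print(st)
ys,xs=np.nonzero(m);P=np.array([at(p,(x+210,y+205),.052)[:2] for x,y in zip(xs,ys)],np.float32)
print(cv2.minAreaRect(P*1000))
E
```

```text
bar_mid 0.71 [425.3, 121.1] ((783.7285766601562, -195.2620086669922), (60.63314437866211, 111.67424011230469), 62.63612365722656)
bar_mid 0.69 [195.1, 402.3] ((178.07594299316406, 335.46612548828125), (319.9581298828125, 45.21879196166992), 57.427040100097656)
thumbscrew 0.81 [196.0, 397.0] ((180.54940795898438, 336.24810791015625), (58.72239303588867, 35.73965072631836), 54.202449798583984)
thumbscrew 0.48 [267.5, 224.3] ((539.2443237304688, 175.57546997070312), (39.48994064331055, 23.345449447631836), 15.6087646484375)
[[   0    0  120   45 3673]
 [  22    9    1    1    1]
 [   9   10   49   19  691]
 [  24   10    1    1    1]
 [  64   13   49   22  661]
 [ 110   17    1    1    1]
 [  26   29   74   13  357]
 [  14   33    1    1    1]
 [  16   34    3    1    3]
 [  82   42    2    1    2]
 [  94   43    1    1    1]
 [ 104   42    4    1    4]
 [ 104   44    4    1    4]]
((529.4822998046875, 177.29428100585938), (229.92422485351562, 63.16828536987305), 82.96245574951172)
```

View pics/crop1.png

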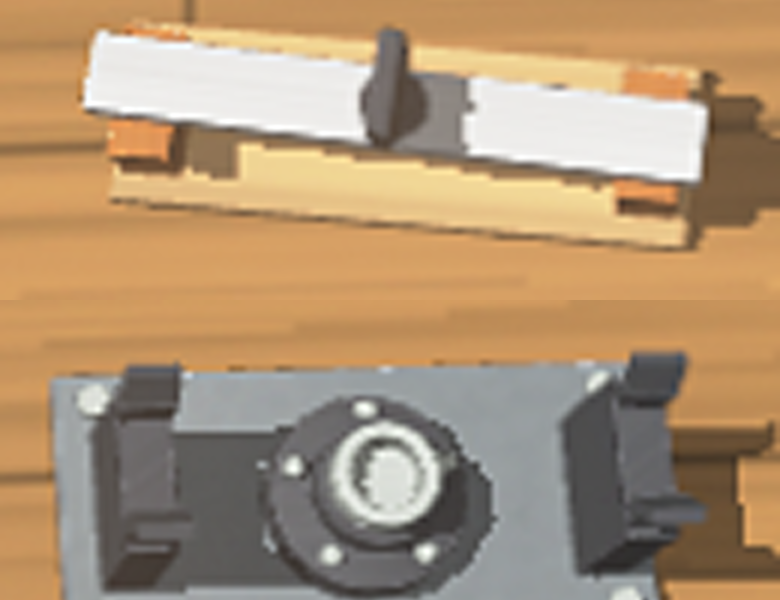

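The crop confirms the bar on the cradle, about 230 mm long, with its wing at crop (390,90), nearly square across the bar. The fixture ring is at crop (387,475).

```bash
python3 - <<'E'
from h import *
np.set_printoptions(precision=4,suppress=True)
p=capture("top");q=capture("scene")
A=lambda x,y:(205+x/6-.4,210+y/6-.4)
B=lambda x,y:(375+x/6-.4,200+(y-300)/6-.4)
c=np.array([at(p,A(*k),.052)[:2] for k in((97,30),(708,103),(697,183),(85,108))])
bc=c.mean(0);print("bar",bc,[np.linalg.norm(c[i]-c[(i+1)%4])for i in range(4)])
v=(c[0]-c[1])+(c[3]-c[2]);by=np.arctan2(-v[0],v[1]);print("bar yaw",np.degrees(by))
w=[at(p,A(*k),.086)[:2] for k in((393,32),(382,130))]
w0,w1=w;print("wing",w,np.degrees(np.arctan2(*(w0-w1)[::-1])),np.linalg.norm(w0-w1))
ring=at(p,B(387,474),.0595)[:2];print("ring",ring)
e=[at(p,B(*k),.012)[:2] for k in((52,379),(610,364))];v=e[0]-e[1];fy=np.arctan2(-v[0],v[1]);print(e,"fix yaw",np.degrees(fy))
def R(t):return np.array([[np.cos(t),-np.sin(t)],[np.sin(t),np.cos(t)]])
def box(im,pp,o,t,x0,x1,y0,y1,z,col,off,s):
    pts=[px(pp,[*(o+R(t)@np.array(k)),z]) for k in((x0,y0),(x1,y0),(x1,y1),(x0,y1))]
    cv2.polylines(im,[np.int32([(u-off+.5)*s for u in pts])],True,col,1)
ims=[]
for pp,o,s,wh in((p,(205,195),2.66,(300,75)),(q,(185,185),3.2,(240,115))):
    im=pp["color"][o[1]:o[1]+wh[1],o[0]:o[0]+wh[0],::-1];im=cv2.resize(np.ascontiguousarray(im),None,fx=s,fy=s,interpolation=cv2.INTER_CUBIC)
    if pp is q: pass
    o=np.array(o)
    box(im,pp,bc,by,-.015,.015,-.115,.115,.052,(0,0,255),o,s)
    box(im,pp,bc,by,-.015,.015,-.115,.115,.040,(0,0,255),o,s)
    box(im,pp,ring,fy,-.055,.055,-.115,.115,.012,(0,255,0),o,s)
    for k in(-.092,.092):
        box(im,pp,ring,fy,-.0185,.0185,k-.01,k+.01,.075,(0,255,255),o,s)
        box(im,pp,ring,fy,-.026,.026,k-.01,k+.01,.101,(255,0,255),o,s)
    box(im,pp,ring,fy,-.014,.014,-.014,.014,.0595,(255,255,0),o,s)
    ims.append(im)
W=max(i.shape[1] for i in ims)
cv2.imwrite("pics/ov.png",np.vstack([cv2.copyMakeBorder(i,0,0,0,W-i.shape[1],0) for i in ims]));print(W)
E
```

```text
bar [0.538  0.1759] [np.float64(0.22908658330680057), np.float64(0.030513226184450352), np.float64(0.2280369025632825), np.float64(0.030182496480423253)]
bar yaw -8.881914926730355
wing [array([0.556 , 0.1728]), array([0.5199, 0.177 ])] -6.494565606638851 0.03633821601915735
ring [ 0.5217 -0.1962]
[array([ 0.5755, -0.0818]), array([ 0.5759, -0.3025])] fix yaw 0.1064476003818255
798
```

View pics/ov.png

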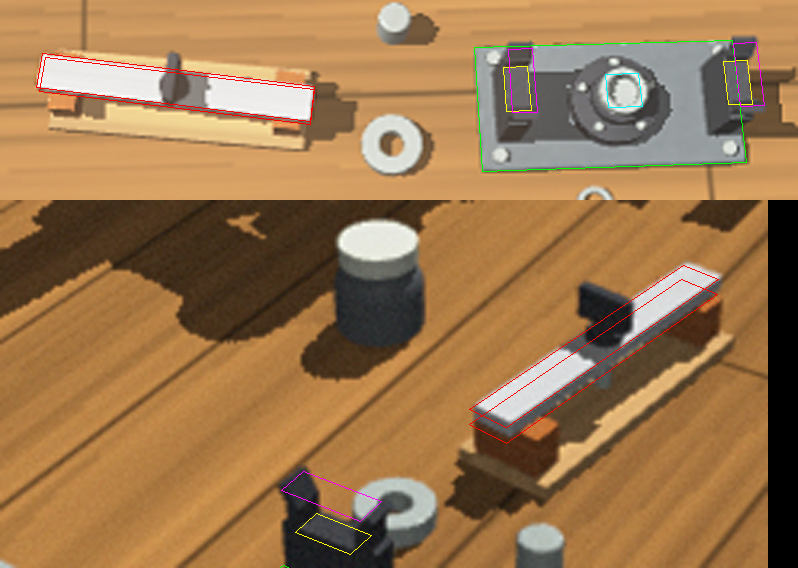

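The overlay fits both the bar and the fixture:

| Item | Position (x, y) | Yaw |
|---|---|---|
| Bar | (0.538, 0.176) | -8.9° |
| Fixture | (0.522, -0.196) | about 0° |

The screw reads about 1.53, so its wing lies square across the bar. Grip force is fixed at 30 N, so I'll lift the bar by the wing. That grip is balanced above the centre of mass, so the bar won't droop.

```bash
python3 -m pendant '[{"x":0.05,"y":-0.07,"rz":0.01,"claw":1},{"x":0.18,"y":-0.26,"rz":0.03,"claw":1},{"x":0.34,"y":-0.48,"rz":0.05,"claw":1},{"x":0.52,"y":-0.73,"rz":0.07,"claw":1},{"x":0.66,"y":-0.93,"rz":0.09,"claw":1},{"x":0.71,"y":-1,"rz":0.093,"claw":1},{"x":0.71,"y":-1,"rz":0.093,"claw":1},{"x":0.71,"y":-1,"rz":0.093,"claw":1}]'
```

```text
$[0]: bad value
```

```bash
python3 -m pendant '[{"x":0.05,"y":-0.07,"z":0,"rx":0,"ry":0,"rz":0.01,"claw":1},{"x":0.18,"y":-0.26,"z":0,"rx":0,"ry":0,"rz":0.03,"claw":1},{"x":0.34,"y":-0.48,"z":0,"rx":0,"ry":0,"rz":0.05,"claw":1},{"x":0.52,"y":-0.73,"z":0,"rx":0,"ry":0,"rz":0.07,"claw":1},{"x":0.66,"y":-0.93,"z":0,"rx":0,"ry":0,"rz":0.09,"claw":1},{"x":0.71,"y":-0.99,"z":0,"rx":0,"ry":0,"rz":0.093,"claw":1},{"x":0.71,"y":-0.99,"z":0,"rx":0,"ry":0,"rz":0.093,"claw":1},{"x":0.71,"y":-0.99,"z":0,"rx":0,"ry":0,"rz":0.093,"claw":1}]'
```

```text
time_s: 2.7
tcp_pos: [0.4356, 0.322, 0.2226]
ee_rot: [[0.991, -0.133, 0.0], [-0.133, -0.991, 0.0], [0.0, -0.0, -1.0]]
wrist_force: [-0.2, 0.3, 0.0]
gripper_width: 1.0
gripper_force: 0.0
```

```bash
python3 -m pendant '[{"x":0.06,"y":-0.08,"z":-0.03,"rx":0,"ry":0,"rz":0,"claw":1},{"x":0.18,"y":-0.26,"z":-0.1,"rx":0,"ry":0,"rz":0,"claw":1},{"x":0.3,"y":-0.44,"z":-0.2,"rx":0,"ry":0,"rz":0,"claw":1},{"x":0.38,"y":-0.55,"z":-0.3,"rx":0,"ry":0,"rz":0,"claw":1},{"x":0.41,"y":-0.586,"z":-0.36,"rx":0,"ry":0,"rz":0,"claw":1},{"x":0.41,"y":-0.586,"z":-0.37,"rx":0,"ry":0,"rz":0,"claw":1},{"x":0.41,"y":-0.586,"z":-0.37,"rx":0,"ry":0,"rz":0,"claw":1},{"x":0.41,"y":-0.586,"z":-0.37,"rx":0,"ry":0,"rz":0,"claw":1}]'
python3 - <<'E'
from h import *
q=capture("scene");p=capture("top")
a=cv2.resize(q["color"][130:270,290:450,::-1],(640,560),interpolation=cv2.INTER_CUBIC)
cv2.imwrite("pics/s2.png",a)
t=np.array(sense()["tcp_pos"]);print(t, px(q,t),px(p,t))
E
```

```text
time_s: 3.7
tcp_pos: [0.5382, 0.1766, 0.1312]
ee_rot: [[0.991, -0.131, 0.002], [-0.131, -0.991, 0.001], [0.002, -0.001, -1.0]]
wrist_force: [-0.6, 0.5, 0.9]
gripper_width: 0.999
gripper_force: 0.0
[0.53816014 0.17617138 0.13099084] [373.75686385 195.72953778] [266.26908017 217.09200154]
```

View pics/s2.png

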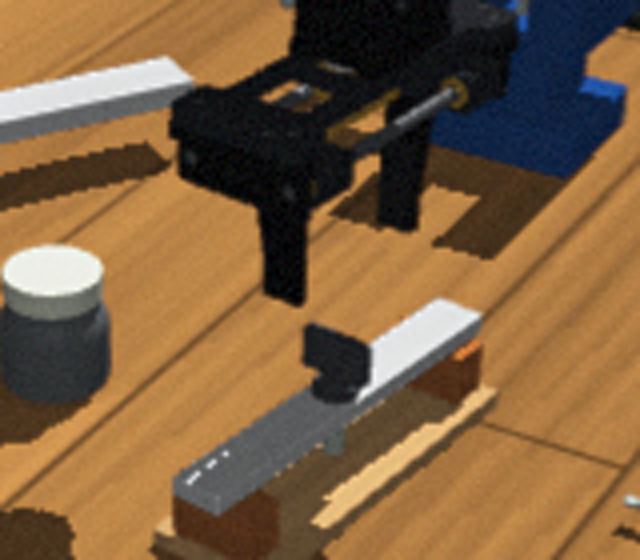

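The crop shows the open fingers straddling the wing, with tips at (285,302) and (400,228) and the wing at (338,352). I'll go down and close.

```bash
python3 -m pendant '[{"x":0,"y":0,"z":-0.06,"rx":0,"ry":0,"rz":0,"claw":1},{"x":0,"y":0,"z":-0.16,"rx":0,"ry":0,"rz":0,"claw":1},{"x":0,"y":0,"z":-0.25,"rx":0,"ry":0,"rz":0,"claw":1},{"x":0,"y":0,"z":-0.292,"rx":0,"ry":0,"rz":0,"claw":1},{"x":0,"y":0,"z":-0.292,"rx":0,"ry":0,"rz":0,"claw":0.6},{"x":0,"y":0,"z":-0.292,"rx":0,"ry":0,"rz":0,"claw":0.3},{"x":0,"y":0,"z":-0.292,"rx":0,"ry":0,"rz":0,"claw":0},{"x":0,"y":0,"z":-0.292,"rx":0,"ry":0,"rz":0,"claw":0}]'
python3 -m pendant '[{"x":0,"y":0,"z":0,"rx":0,"ry":0,"rz":0,"claw":0},{"x":0,"y":0,"z":0,"rx":0,"ry":0,"rz":0,"claw":0},{"x":0,"y":0,"z":0,"rx":0,"ry":0,"rz":0,"claw":0},{"x":0,"y":0,"z":0,"rx":0,"ry":0,"rz":0,"claw":0},{"x":0,"y":0,"z":0.02,"rx":0,"ry":0,"rz":0,"claw":0},{"x":0,"y":0,"z":0.05,"rx":0,"ry":0,"rz":0,"claw":0},{"x":0,"y":0,"z":0.08,"rx":0,"ry":0,"rz":0,"claw":0},{"x":0,"y":0,"z":0.1,"rx":0,"ry":0,"rz":0,"claw":0}]'
```

```text
time_s: 4.8
tcp_pos: [0.5384, 0.1754, 0.0577]
ee_rot: [[0.991, -0.133, 0.001], [-0.133, -0.991, 0.001], [0.001, -0.001, -1.0]]
wrist_force: [0.9, 0.0, -1.5]
gripper_width: 0.634
gripper_force: 0.0
time_s: 5.8
tcp_pos: [0.5383, 0.1753, 0.0827]
ee_rot: [[0.991, -0.133, 0.001], [-0.133, -0.991, 0.0], [0.001, -0.0, -1.0]]
wrist_force: [-0.8, 0.2, -3.1]
gripper_width: 0.163
gripper_force: 30.0
```

```bash
python3 -m pendant '[{"x":0,"y":0,"z":0.05,"rx":0,"ry":0,"rz":0,"claw":0},{"x":0,"y":0,"z":0.12,"rx":0,"ry":0,"rz":0,"claw":0},{"x":0,"y":0,"z":0.2,"rx":0,"ry":0,"rz":0,"claw":0},{"x":0,"y":0,"z":0.28,"rx":0,"ry":0,"rz":0,"claw":0},{"x":0,"y":0,"z":0.34,"rx":0,"ry":0,"rz":0,"claw":0},{"x":0,"y":0,"z":0.38,"rx":0,"ry":0,"rz":0,"claw":0},{"x":0,"y":0,"z":0.4,"rx":0,"ry":0,"rz":0,"claw":0},{"x":0,"y":0,"z":0.4,"rx":0,"ry":0,"rz":0,"claw":0}]'
python3 - <<'E'
from h import *
q=capture("scene");p=capture("top")
a=cv2.resize(q["color"][80:240,290:450,::-1],(400,400),interpolation=cv2.INTER_CUBIC)
b=cv2.resize(p["color"][150:250,210:310,::-1],(400,400),interpolation=cv2.INTER_CUBIC)
cv2.imwrite("pics/s3.png",np.hstack([a,b]))
print(sense()["gripper_width"],sense()["moment"])
E
```

```text
time_s: 6.8
tcp_pos: [0.538, 0.1752, 0.182]
ee_rot: [[0.991, -0.133, -0.0], [-0.133, -0.991, 0.0], [-0.0, 0.0, -1.0]]
wrist_force: [-0.3, 0.3, -3.7]
gripper_width: 0.157
gripper_force: 30.0
0.16615509141660628 [-0.03990155 -0.01039552 -0.00945892]
```

View pics/s3.png

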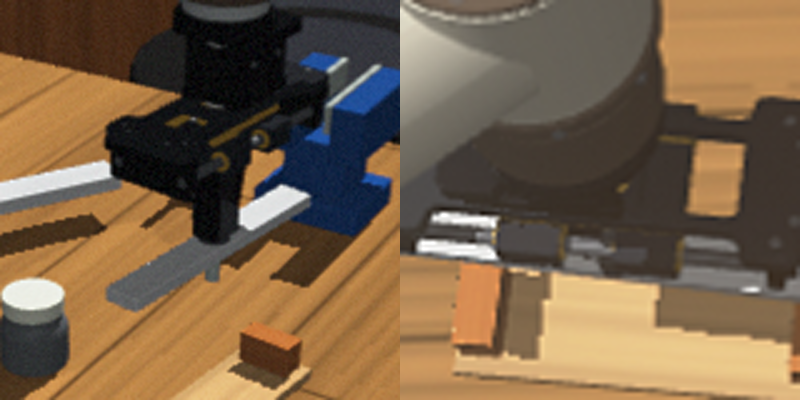

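The bar hangs level, with the fingers on the wing and the spindle visible at (212,272) in the left half. Now I'll carry it over to the fixture.

```bash
python3 -m pendant '[{"x":0,"y":-0.03,"z":0,"rx":0,"ry":0,"rz":0.003,"claw":0},{"x":-0.01,"y":-0.1,"z":0,"rx":0,"ry":0,"rz":0.01,"claw":0},{"x":-0.02,"y":-0.22,"z":0,"rx":0,"ry":0,"rz":0.02,"claw":0},{"x":-0.03,"y":-0.36,"z":0,"rx":0,"ry":0,"rz":0.03,"claw":0},{"x":-0.04,"y":-0.5,"z":0,"rx":0,"ry":0,"rz":0.035,"claw":0},{"x":-0.05,"y":-0.62,"z":0,"rx":0,"ry":0,"rz":0.04,"claw":0},{"x":-0.06,"y":-0.7,"z":0,"rx":0,"ry":0,"rz":0.045,"claw":0},{"x":-0.065,"y":-0.74,"z":0,"rx":0,"ry":0,"rz":0.049,"claw":0}]'
python3 -m pendant '[{"x":0,"y":-0.05,"z":0,"rx":0,"ry":0,"rz":0,"claw":0},{"x":0,"y":-0.15,"z":0,"rx":0,"ry":0,"rz":0,"claw":0},{"x":0,"y":-0.3,"z":0,"rx":0,"ry":0,"rz":0,"claw":0},{"x":0,"y":-0.45,"z":0,"rx":0,"ry":0,"rz":0,"claw":0},{"x":0,"y":-0.59,"z":0,"rx":0,"ry":0,"rz":0,"claw":0},{"x":0,"y":-0.69,"z":0,"rx":0,"ry":0,"rz":0,"claw":0},{"x":0,"y":-0.74,"z":0,"rx":0,"ry":0,"rz":0,"claw":0},{"x":0,"y":-0.746,"z":0,"rx":0,"ry":0,"rz":0,"claw":0}]'
python3 - <<'E'
from h import *
q=capture("scene");p=capture("top")
a=cv2.resize(q["color"][220:420,170:370,::-1],(400,400),interpolation=cv2.INTER_CUBIC)
b=cv2.resize(p["color"][165:265,385:485,::-1],(400,400),interpolation=cv2.INTER_CUBIC)
cv2.imwrite("pics/s4.png",np.hstack([a,b]))
print(sense()["tcp_pos"])
E
```

```text
time_s: 7.9
tcp_pos: [0.5214, -0.0112, 0.1818]
ee_rot: [[1.0, 0.02, -0.001], [0.02, -1.0, -0.0], [-0.001, 0.0, -1.0]]
wrist_force: [0.3, 0.8, -3.2]
gripper_width: 0.164
gripper_force: 30.0
time_s: 8.9
tcp_pos: [0.5219, -0.1966, 0.1818]
ee_rot: [[1.0, 0.02, -0.0], [0.02, -1.0, 0.0], [-0.0, -0.0, -1.0]]
wrist_force: [-0.2, 0.4, -3.9]
gripper_width: 0.166
gripper_force: 30.0
[ 0.52192601 -0.19579216  0.18194117]
```

View pics/s4.png

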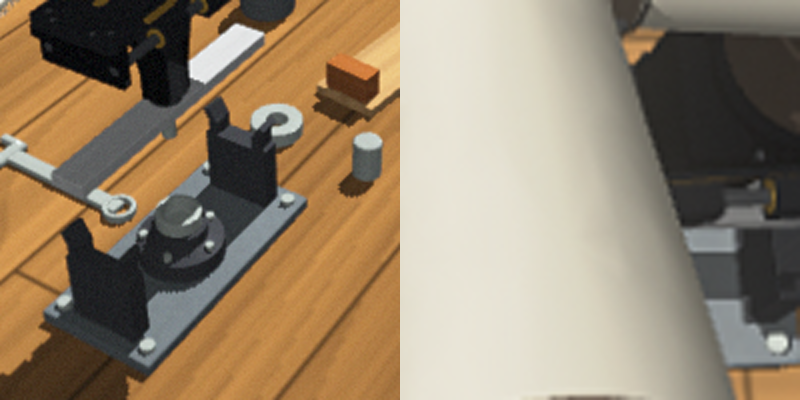

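```bash
python3 - <<'E'
from h import *
q=capture("scene")
o=np.array([100,200]);s=4
im=cv2.resize(np.ascontiguousarray(q["color"][200:350,150:350,::-1]),None,fx=4,fy=4,interpolation=cv2.INTER_CUBIC);o=np.array([150,200])
c=np.array([.5219,-.196])
for z,col in((.176,(0,0,255)),(.164,(0,255,0))):
    P=[(px(q,[c[0]+x,c[1]+y,z])-o+.5)*s for x,y in((-.015,-.115),(.015,-.115),(.015,.115),(-.015,.115))]
    cv2.polylines(im,[np.int32(P)],True,col,1)
t=(px(q,[*c,.139])-o+.5)*s;cv2.circle(im,tuple(np.int32(t)),4,(255,255,0),1)
for k in(-.092,.092):
  P=[(px(q,[.5217+x,-.1962+k+y,.101])-o+.5)*s for x,y in((-.026,-.01),(.026,-.01),(.026,.01),(-.026,.01))]
  cv2.polylines(im,[np.int32(P)],True,(255,0,255),1)
P=[(px(q,[.5217+.02*np.cos(a),-.1962+.02*np.sin(a),.0595])-o+.5)*s for a in np.arange(0,6.3,.2)]
cv2.polylines(im,[np.int32(P)],True,(0,255,255),1)
cv2.imwrite("pics/s5.png",im)
E
```

```text
(no output)
```

View pics/s5.png

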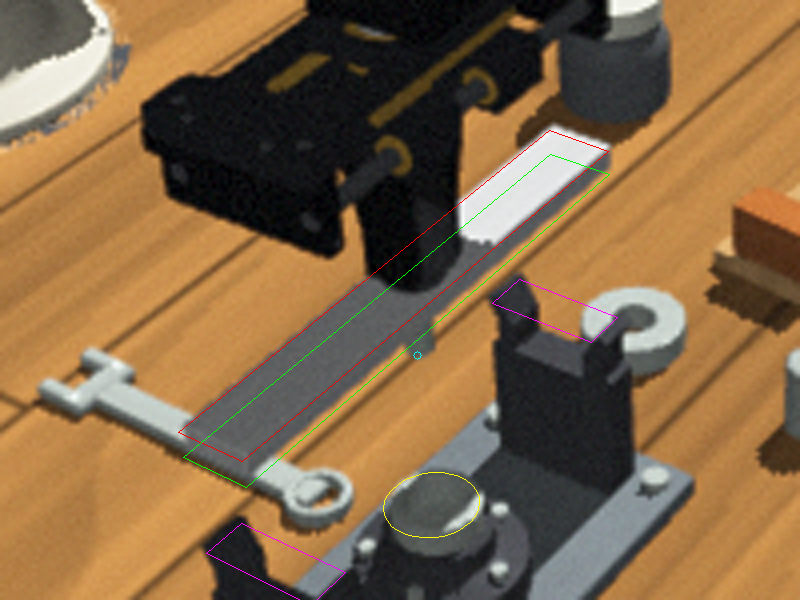

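The overlay matches to about 1 mm. The bar's corners sit at (180,432) and (608,150), the yaw is aligned and the ring is under the spindle. I'll lower it.

```bash
python3 -m pendant '[{"x":0,"y":0,"z":-0.03,"rx":0,"ry":0,"rz":0,"claw":0},{"x":0,"y":0,"z":-0.08,"rx":0,"ry":0,"rz":0,"claw":0},{"x":0,"y":0,"z":-0.13,"rx":0,"ry":0,"rz":0,"claw":0},{"x":0,"y":0,"z":-0.18,"rx":0,"ry":0,"rz":0,"claw":0},{"x":0,"y":0,"z":-0.21,"rx":0,"ry":0,"rz":0,"claw":0},{"x":0,"y":0,"z":-0.24,"rx":0,"ry":0,"rz":0,"claw":0},{"x":0,"y":0,"z":-0.26,"rx":0,"ry":0,"rz":0,"claw":0},{"x":0,"y":0,"z":-0.27,"rx":0,"ry":0,"rz":0,"claw":0}]'
python3 -m pendant '[{"x":0,"y":0,"z":-0.01,"rx":0,"ry":0,"rz":0,"claw":0},{"x":0,"y":0,"z":-0.02,"rx":0,"ry":0,"rz":0,"claw":0},{"x":0,"y":0,"z":-0.03,"rx":0,"ry":0,"rz":0,"claw":0},{"x":0,"y":0,"z":-0.04,"rx":0,"ry":0,"rz":0,"claw":0},{"x":0,"y":0,"z":-0.05,"rx":0,"ry":0,"rz":0,"claw":0},{"x":0,"y":0,"z":-0.06,"rx":0,"ry":0,"rz":0,"claw":0},{"x":0,"y":0,"z":-0.068,"rx":0,"ry":0,"rz":0,"claw":0},{"x":0,"y":0,"z":-0.074,"rx":0,"ry":0,"rz":0,"claw":0}]'
```

```text
time_s: 10.05
tcp_pos: [0.5219, -0.1964, 0.1144]
ee_rot: [[1.0, 0.02, 0.0], [0.02, -1.0, -0.0], [0.0, 0.0, -1.0]]
wrist_force: [-0.0, -0.4, -4.0]
gripper_width: 0.159
gripper_force: 30.0
time_s: 11.05
tcp_pos: [0.5219, -0.1963, 0.0959]
ee_rot: [[1.0, 0.02, -0.0], [0.02, -1.0, 0.0], [-0.0, -0.0, -1.0]]
wrist_force: [0.5, -0.1, -3.5]
gripper_width: 0.162
gripper_force: 30.0
```

```bash
python3 -m pendant '[{"x":0,"y":0,"z":-0.002,"rx":0,"ry":0,"rz":0,"claw":0},{"x":0,"y":0,"z":-0.005,"rx":0,"ry":0,"rz":0,"claw":0},{"x":0,"y":0,"z":-0.007,"rx":0,"ry":0,"rz":0,"claw":0},{"x":0,"y":0,"z":-0.009,"rx":0,"ry":0,"rz":0,"claw":0},{"x":0,"y":0,"z":-0.011,"rx":0,"ry":0,"rz":0,"claw":0},{"x":0,"y":0,"z":-0.013,"rx":0,"ry":0,"rz":0,"claw":0},{"x":0,"y":0,"z":-0.013,"rx":0,"ry":0,"rz":0,"claw":0},{"x":0,"y":0,"z":-0.013,"rx":0,"ry":0,"rz":0,"claw":0}]'
```

```text
time_s: 12.05
tcp_pos: [0.5219, -0.1963, 0.0928]
ee_rot: [[1.0, 0.02, -0.0], [0.02, -1.0, 0.0], [-0.0, -0.0, -1.0]]
wrist_force: [0.4, -0.6, -2.6]
gripper_width: 0.163
gripper_force: 30.0
```

```bash
python3 -m pendant '[{"x":0,"y":0,"z":-0.001,"rx":0,"ry":0,"rz":0,"claw":0},{"x":0,"y":0,"z":-0.002,"rx":0,"ry":0,"rz":0,"claw":0},{"x":0,"y":0,"z":-0.003,"rx":0,"ry":0,"rz":0,"claw":0},{"x":0,"y":0,"z":-0.004,"rx":0,"ry":0,"rz":0,"claw":0},{"x":0,"y":0,"z":-0.005,"rx":0,"ry":0,"rz":0,"claw":0},{"x":0,"y":0,"z":-0.006,"rx":0,"ry":0,"rz":0,"claw":0},{"x":0,"y":0,"z":-0.006,"rx":0,"ry":0,"rz":0,"claw":0},{"x":0,"y":0,"z":-0.006,"rx":0,"ry":0,"rz":0,"claw":0}]'
```

```text
time_s: 13.05
tcp_pos: [0.522, -0.1963, 0.0919]
ee_rot: [[1.0, 0.021, 0.0], [0.021, -1.0, -0.0], [0.0, 0.0, -1.0]]
wrist_force: [-3.0, 1.5, 4.8]
gripper_width: 0.161
gripper_force: 30.0
```

The bar is seated, since the post reaction now shows. I'll turn it clockwise.

```bash
python3 -m pendant '[{"x":0,"y":0,"z":0,"rx":0,"ry":0,"rz":-0.03,"claw":0},{"x":0,"y":0,"z":0,"rx":0,"ry":0,"rz":-0.08,"claw":0},{"x":0,"y":0,"z":0,"rx":0,"ry":0,"rz":-0.135,"claw":0},{"x":0,"y":0,"z":0,"rx":0,"ry":0,"rz":-0.19,"claw":0},{"x":0,"y":0,"z":0,"rx":0,"ry":0,"rz":-0.245,"claw":0},{"x":0,"y":0,"z":0,"rx":0,"ry":0,"rz":-0.3,"claw":0},{"x":0,"y":0,"z":0,"rx":0,"ry":0,"rz":-0.35,"claw":0},{"x":0,"y":0,"z":0,"rx":0,"ry":0,"rz":-0.39,"claw":0}]'
python3 -c "
from station import *;s=sense();print(s['moment'],s['wrist_force'],s['joints'])"
```

```text
time_s: 14.05
tcp_pos: [0.5212, -0.1973, 0.0919]
ee_rot: [[0.354, -0.935, -0.001], [-0.935, -0.354, -0.001], [0.001, 0.002, -1.0]]
wrist_force: [-5.0, -1.4, 6.5]
gripper_width: 0.162
gripper_force: 30.0
[-0.58845722  1.2628993   0.04049144] [-5.02303029 -1.40814439  6.4846375 ] [ -4.01852877  22.99497258 -19.04647886   0.11874953 -48.03039081
  24.69112252]
```

```bash
python3 -m pendant '[{"x":0,"y":0,"z":0,"rx":0,"ry":0,"rz":-0.02,"claw":0},{"x":0,"y":0,"z":0,"rx":0,"ry":0,"rz":-0.04,"claw":0},{"x":0,"y":0,"z":0,"rx":0,"ry":0,"rz":-0.06,"claw":0},{"x":0,"y":0,"z":0,"rx":0,"ry":0,"rz":-0.075,"claw":0},{"x":0,"y":0,"z":0,"rx":0,"ry":0,"rz":-0.085,"claw":0},{"x":0,"y":0,"z":0,"rx":0,"ry":0,"rz":-0.09,"claw":0},{"x":0,"y":0,"z":0,"rx":0,"ry":0,"rz":-0.095,"claw":0},{"x":0,"y":0,"z":0,"rx":0,"ry":0,"rz":-0.1,"claw":0}]'
python3 -c "
from station import *;s=sense();print(s['moment'],s['wrist_force'])"
python3 -m pendant '[{"x":0,"y":0,"z":0,"rx":0,"ry":0,"rz":-0.003,"claw":0},{"x":0,"y":0,"z":0,"rx":0,"ry":0,"rz":-0.006,"claw":0},{"x":0,"y":0,"z":0,"rx":0,"ry":0,"rz":-0.009,"claw":0},{"x":0,"y":0,"z":0,"rx":0,"ry":0,"rz":-0.012,"claw":0},{"x":0,"y":0,"z":0,"rx":0,"ry":0,"rz":-0.015,"claw":0},{"x":0,"y":0,"z":0,"rx":0,"ry":0,"rz":-0.018,"claw":0},{"x":0,"y":0,"z":0,"rx":0,"ry":0,"rz":-0.018,"claw":0},{"x":0,"y":0,"z":0,"rx":0,"ry":0,"rz":-0.018,"claw":0}]'
python3 -c "
from station import *;s=sense();print(s['moment'],s['wrist_force'])"
```

```text
time_s: 15.05
tcp_pos: [0.5209, -0.1974, 0.0919]
ee_rot: [[0.052, -0.999, -0.002], [-0.999, -0.052, -0.001], [0.001, 0.002, -1.0]]
wrist_force: [-5.1, -2.7, 5.4]
gripper_width: 0.162
gripper_force: 30.0
[-0.61467924  1.37358068  0.06820515] [-5.05764792 -2.67165304  5.44412554]
time_s: 16.05
tcp_pos: [0.5208, -0.1974, 0.0919]
ee_rot: [[-0.004, -1.0, -0.002], [-1.0, 0.004, -0.001], [0.001, 0.002, -1.0]]
wrist_force: [-4.2, -2.2, 6.5]
gripper_width: 0.16
gripper_force: 30.0
[-0.51711015  1.38992427  0.0946413 ] [-4.21492848 -2.218812    6.52139981]
```

```bash
python3 -m pendant '[{"x":0,"y":0,"z":0,"rx":0,"ry":0,"rz":-0.003,"claw":0},{"x":0,"y":0,"z":0,"rx":0,"ry":0,"rz":-0.006,"claw":0},{"x":0,"y":0,"z":0,"rx":0,"ry":0,"rz":-0.009,"claw":0},{"x":0,"y":0,"z":0,"rx":0,"ry":0,"rz":-0.012,"claw":0},{"x":0,"y":0,"z":0,"rx":0,"ry":0,"rz":-0.015,"claw":0},{"x":0,"y":0,"z":0,"rx":0,"ry":0,"rz":-0.018,"claw":0},{"x":0,"y":0,"z":0,"rx":0,"ry":0,"rz":-0.018,"claw":0},{"x":0,"y":0,"z":0,"rx":0,"ry":0,"rz":-0.018,"claw":0}]'
python3 -c "
from station import *;s=sense();print(s['moment'],s['wrist_force'])"
```

```text
time_s: 17.05
tcp_pos: [0.5218, -0.1971, 0.092]
ee_rot: [[-0.06, -0.998, -0.0], [-0.998, 0.06, -0.001], [0.001, 0.0, -1.0]]
wrist_force: [-3.8, -1.2, 6.0]
gripper_width: 0.163
gripper_force: 30.0
[-0.30865306  0.95949647  0.23522575] [-3.82001698 -1.22702514  5.97523569]
```

```bash
python3 -m pendant '[{"x":0,"y":0,"z":0,"rx":0,"ry":0,"rz":-0.003,"claw":0},{"x":0,"y":0,"z":0,"rx":0,"ry":0,"rz":-0.006,"claw":0},{"x":0,"y":0,"z":0,"rx":0,"ry":0,"rz":-0.009,"claw":0},{"x":0,"y":0,"z":0,"rx":0,"ry":0,"rz":-0.012,"claw":0},{"x":0,"y":0,"z":0,"rx":0,"ry":0,"rz":-0.015,"claw":0},{"x":0,"y":0,"z":0,"rx":0,"ry":0,"rz":-0.015,"claw":0},{"x":0,"y":0,"z":0,"rx":0,"ry":0,"rz":-0.015,"claw":0},{"x":0,"y":0,"z":0,"rx":0,"ry":0,"rz":-0.015,"claw":0}]'
python3 - <<'E'
from h import *
s=sense();print(s['moment'],s['wrist_force'])
q=capture("scene");p=capture("top")
a=cv2.resize(q["color"][255:405,190:340,::-1],(600,600),interpolation=cv2.INTER_CUBIC)
cv2.imwrite("pics/s6.png",a)
E
```

```text
time_s: 18.05
tcp_pos: [0.5223, -0.1971, 0.092]
ee_rot: [[-0.108, -0.994, 0.001], [-0.994, 0.108, -0.001], [0.001, -0.001, -1.0]]
wrist_force: [-2.7, -3.0, 4.5]
gripper_width: 0.164
gripper_force: 30.0
[-0.57915825  0.69767275  0.22801241] [-2.65815303 -2.95744299  4.45792105]
```

View pics/s6.png

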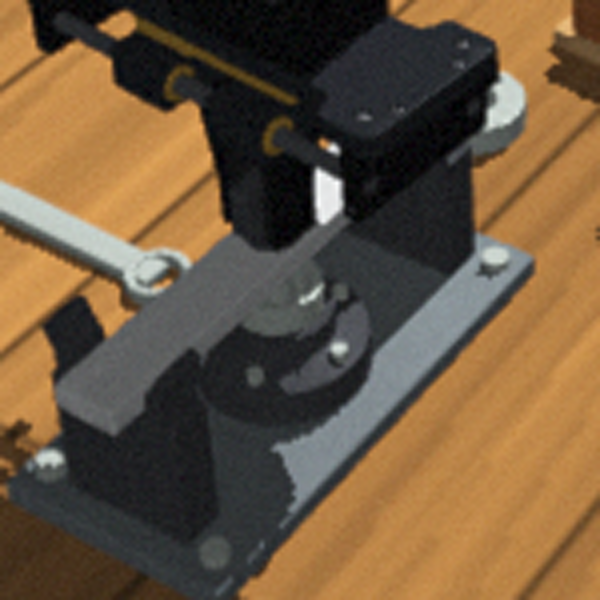

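The picture shows the bar down in the near slot, with its end at (58,385) to (113,432), and the spindle in the socket. Next I'll measure the bar's yaw.

```bash
python3 - <<'E'
from h import *
np.set_printoptions(precision=4,suppress=True)
q=capture("scene")
A=lambda x,y:(190+x/4-.4,255+y/4-.4)
k=[at(q,A(*c),.087)[:2] for c in((58,385),(113,432),(235,237))]
print(k)
v=k[2]-k[0];print("left edge yaw",np.degrees(np.arctan2(-v[0],v[1])))
v=k[1]-k[0];print("end edge yaw",np.degrees(np.arctan2(v[1],v[0])))
for yaw in(0,-2,-4):
    t=np.radians(yaw);R=np.array([[np.cos(t),-np.sin(t)],[np.sin(t),np.cos(t)]])
    print(yaw,[np.round((px(q,[*(np.array([.5219,-.1968])+R@np.array(c)),.087])+.4-[190,255])*4) for c in((-.015,-.115),(.015,-.115),(-.015,-.03))])
E
```

```text
[array([ 0.5072, -0.3068]), array([ 0.5411, -0.3146]), array([ 0.5118, -0.2043])]
left edge yaw -2.547788195873515
end edge yaw -12.858777085322453
0 [array([ 49., 393.]), array([109., 423.]), array([191., 264.])]
-2 [array([ 42., 388.]), array([100., 420.]), array([190., 263.])]
-4 [array([ 35., 383.]), array([ 91., 416.]), array([189., 261.])]
```

```bash
python3 -m pendant '[{"x":0,"y":0,"z":0,"rx":0,"ry":0,"rz":-0.003,"claw":0},{"x":0,"y":0,"z":0,"rx":0,"ry":0,"rz":-0.006,"claw":0},{"x":0,"y":0,"z":0,"rx":0,"ry":0,"rz":-0.009,"claw":0},{"x":0,"y":0,"z":0,"rx":0,"ry":0,"rz":-0.012,"claw":0},{"x":0,"y":0,"z":0,"rx":0,"ry":0,"rz":-0.015,"claw":0},{"x":0,"y":0,"z":0,"rx":0,"ry":0,"rz":-0.015,"claw":0},{"x":0,"y":0,"z":0,"rx":0,"ry":0,"rz":-0.015,"claw":0},{"x":0,"y":0,"z":0,"rx":0,"ry":0,"rz":-0.015,"claw":0}]'
python3 - <<'E'
from h import *
for i in range(3):
  capture("scene");s=sense();print(s['moment'],s['wrist_force'],s["gripper_width"])
E
```

```text
time_s: 19.2
tcp_pos: [0.5222, -0.1968, 0.092]
ee_rot: [[-0.154, -0.988, 0.001], [-0.988, 0.154, -0.001], [0.001, -0.001, -1.0]]
wrist_force: [-2.5, -0.8, 4.8]
gripper_width: 0.165
gripper_force: 30.0
[-0.16521254  0.69736325  0.18294151] [-2.62732127 -1.27806179  5.52150507] 0.16009445715169213
[-0.16638078  0.71205614  0.20916843] [-2.54380207 -0.99602111  5.67065716] 0.16337156674920741
[-0.19702298  0.7881938   0.17483195] [-2.86787905 -0.05995083  5.95132844] 0.15905160678382044
```

```bash
python3 - <<'E'
from h import *
q=capture("scene")
a=cv2.imread("pics/s6.png");b=cv2.resize(q["color"][255:405,190:340,::-1],(600,600),interpolation=cv2.INTER_CUBIC)
g=lambda i,r:cv2.cvtColor(i,cv2.COLOR_BGR2GRAY)[r[1]:r[3],r[0]:r[2]].astype(np.float32)
for r in((40,300,240,450),(40,440,240,580),(230,100,330,250)):
    print(r,cv2.phaseCorrelate(g(a,r),g(b,r),cv2.createHanningWindow((r[2]-r[0],r[3]-r[1]),cv2.CV_32F)),np.abs(g(a,r)-g(b,r)).mean())
cv2.imwrite("pics/s7.png",b)
E
```

```text
(40, 300, 240, 450) ((-0.02002392338043535, 0.04426695092273292), 0.6283620532989502) 2.5527666
(40, 440, 240, 580) ((0.0005399027197512396, -0.398315121413205), 0.22325544397036234) 3.0601428
(230, 100, 330, 250) ((0.2384267922995349, 7.483601471398174), 0.1823581382751465) 7.9288
```

View pics/s7.png

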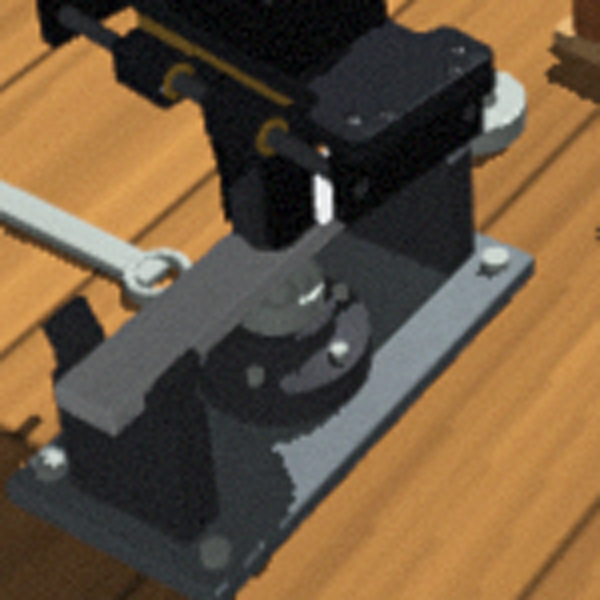

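The bar hasn't moved between the two pictures, yet the tool turned 2.8° at a constant moment of about 0.2 N m. So the screw is hard against its stop and the pads are slipping on the wing. I'll regrip square to the wing before backing off.

```bash
python3 -m pendant '[{"x":0,"y":0,"z":0,"rx":0,"ry":0,"rz":0,"claw":0.5},{"x":0,"y":0,"z":0,"rx":0,"ry":0,"rz":0,"claw":0.5},{"x":0,"y":0,"z":0,"rx":0,"ry":0,"rz":0,"claw":0.5},{"x":0,"y":0,"z":0,"rx":0,"ry":0,"rz":0,"claw":0.5},{"x":0,"y":0,"z":0,"rx":0,"ry":0,"rz":0.02,"claw":0.5},{"x":0,"y":0,"z":0,"rx":0,"ry":0,"rz":0.041,"claw":0.5},{"x":0,"y":0,"z":0,"rx":0,"ry":0,"rz":0.041,"claw":0.5},{"x":0,"y":0,"z":0,"rx":0,"ry":0,"rz":0.041,"claw":0.5}]'
python3 - <<'E'
from h import *
for n,zz in(("top",.11),("scene",.11)):
  p=capture(n)
  for l in("thumbscrew","screw_grip","bar_mid"):
    for d in search_frame(p,l): print(n,l,round(d["conf"],2),d["centre"],at(p,d["centre"],zz)[:2])
E
```

```text
time_s: 20.4
tcp_pos: [0.5218, -0.1963, 0.0912]
ee_rot: [[-0.028, -1.0, -0.0], [-1.0, 0.028, 0.0], [-0.0, 0.0, -1.0]]
wrist_force: [0.5, 0.6, 0.8]
gripper_width: 0.502
gripper_force: 0.0
top thumbscrew 0.92 [191.8, 396.2] [0.18512872 0.32823045]
top screw_grip 0.76 [192.2, 397.5] [0.1826239  0.32741468]
top bar_mid 0.61 [173.8, 383.2] [0.21045823 0.36467987]
top bar_mid 0.54 [481.7, 224.4] [ 0.51542041 -0.2748676 ]
scene thumbscrew 0.73 [280.5, 159.0] [0.2528819 0.2486464]
scene thumbscrew 0.53 [257.6, 308.2] [ 0.53386096 -0.20560952]
scene thumbscrew 0.35 [242.1, 328.2] [ 0.54220701 -0.25539268]
scene screw_grip 0.75 [281.9, 160.4] [0.25998134 0.24435442]
scene screw_grip 0.67 [255.7, 307.4] [ 0.53007545 -0.20564689]
scene screw_grip 0.23 [354.1, 300.7] [ 0.65574411 -0.10892841]
scene bar_mid 0.77 [241.6, 330.3] [ 0.54451048 -0.25948252]
scene bar_mid 0.7 [300.6, 155.9] [0.28405849 0.28669726]
scene bar_mid 0.35 [316.6, 283.7] [ 0.58003214 -0.1033665 ]
scene bar_mid 0.32 [260.2, 353.8] [ 0.5989992  -0.28443422]
```

```bash
python3 -m pendant '[{"x":0,"y":0,"z":0,"rx":0,"ry":0,"rz":0,"claw":0},{"x":0,"y":0,"z":0,"rx":0,"ry":0,"rz":0,"claw":0},{"x":0,"y":0,"z":0,"rx":0,"ry":0,"rz":0,"claw":0},{"x":0,"y":0,"z":0,"rx":0,"ry":0,"rz":0,"claw":0},{"x":0,"y":0,"z":0,"rx":0,"ry":0,"rz":0,"claw":0},{"x":0,"y":0,"z":0,"rx":0,"ry":0,"rz":0,"claw":0},{"x":0,"y":0,"z":0,"rx":0,"ry":0,"rz":0,"claw":0},{"x":0,"y":0,"z":0,"rx":0,"ry":0,"rz":0,"claw":0}]'
python3 - <<'E'
from h import *
for i in range(2):
  capture("scene");s=sense();print(s['moment'],s['wrist_force'],s["gripper_width"])
E
```

```text
time_s: 21.8
tcp_pos: [0.5222, -0.1964, 0.0915]
ee_rot: [[-0.027, -1.0, 0.001], [-1.0, 0.027, -0.0], [0.0, -0.001, -1.0]]
wrist_force: [0.3, -0.5, 1.2]
gripper_width: 0.163
gripper_force: 30.3
[ 0.0239077  -0.33359079  0.0274815 ] [ 0.11696464 -0.07414342  2.1980081 ] 0.16514882899464167
[ 0.00989013 -0.38580853  0.01165644] [ 0.1428923  -0.36071807  1.02988707] 0.16126606567737148
```

```bash
python3 -m pendant '[{"x":0,"y":0,"z":0,"rx":0,"ry":0,"rz":-0.003,"claw":0},{"x":0,"y":0,"z":0,"rx":0,"ry":0,"rz":-0.006,"claw":0},{"x":0,"y":0,"z":0,"rx":0,"ry":0,"rz":-0.009,"claw":0},{"x":0,"y":0,"z":0,"rx":0,"ry":0,"rz":-0.011,"claw":0},{"x":0,"y":0,"z":0,"rx":0,"ry":0,"rz":-0.011,"claw":0},{"x":0,"y":0,"z":0,"rx":0,"ry":0,"rz":-0.011,"claw":0},{"x":0,"y":0,"z":0,"rx":0,"ry":0,"rz":-0.011,"claw":0},{"x":0,"y":0,"z":0,"rx":0,"ry":0,"rz":-0.011,"claw":0}]'
python3 - <<'E'
from h import *
for i in range(2):
  capture("scene");s=sense();print(s['moment'],s['wrist_force'],s["ee_rot"])
E
```

```text
time_s: 22.9
tcp_pos: [0.5221, -0.1964, 0.0915]
ee_rot: [[-0.061, -0.998, 0.001], [-0.998, 0.061, -0.0], [0.0, -0.001, -1.0]]
wrist_force: [2.1, 0.2, 2.8]
gripper_width: 0.162
gripper_force: 30.9
[ 0.01561605 -0.61623665  0.14308628] [1.45594219 0.00279992 2.7887703 ] [[-6.12479572e-02 -9.98122447e-01  5.17569882e-04]
 [-9.98122577e-01  6.12479015e-02 -1.22861780e-04]
 [ 9.09310313e-05 -5.24123217e-04 -9.99999859e-01]]
[-0.0048591  -0.59995567  0.15176336] [ 1.22907521 -0.89414491  3.04531055] [[-6.12595807e-02 -9.98121702e-01  5.75816167e-04]
 [-9.98121863e-01  6.12595129e-02 -1.34676490e-04]
 [ 9.91493095e-05 -5.82984931e-04 -9.99999825e-01]]
```

The stop is confirmed: the moment rises to 0.15 N m within 2°. Now I'll back off a quarter turn.

```bash
python3 -m pendant '[{"x":0,"y":0,"z":0,"rx":0,"ry":0,"rz":0.03,"claw":0},{"x":0,"y":0,"z":0,"rx":0,"ry":0,"rz":0.08,"claw":0},{"x":0,"y":0,"z":0,"rx":0,"ry":0,"rz":0.135,"claw":0},{"x":0,"y":0,"z":0,"rx":0,"ry":0,"rz":0.19,"claw":0},{"x":0,"y":0,"z":0,"rx":0,"ry":0,"rz":0.245,"claw":0},{"x":0,"y":0,"z":0,"rx":0,"ry":0,"rz":0.3,"claw":0},{"x":0,"y":0,"z":0,"rx":0,"ry":0,"rz":0.35,"claw":0},{"x":0,"y":0,"z":0,"rx":0,"ry":0,"rz":0.4,"claw":0}]'
python3 -m pendant '[{"x":0,"y":0,"z":0,"rx":0,"ry":0,"rz":0.03,"claw":0},{"x":0,"y":0,"z":0,"rx":0,"ry":0,"rz":0.06,"claw":0},{"x":0,"y":0,"z":0,"rx":0,"ry":0,"rz":0.085,"claw":0},{"x":0,"y":0,"z":0,"rx":0,"ry":0,"rz":0.1,"claw":0},{"x":0,"y":0,"z":0,"rx":0,"ry":0,"rz":0.111,"claw":0},{"x":0,"y":0,"z":0,"rx":0,"ry":0,"rz":0.111,"claw":0},{"x":0,"y":0,"z":0,"rx":0,"ry":0,"rz":0.111,"claw":0},{"x":0,"y":0,"z":0,"rx":0,"ry":0,"rz":0.111,"claw":0}]'
python3 - <<'E'
from h import *
q=capture("scene");s=sense();print(s['moment'],s['wrist_force'],s["gripper_width"])
b=cv2.resize(q["color"][255:405,190:340,::-1],(600,600),interpolation=cv2.INTER_CUBIC);a=cv2.imread("pics/s7.png")
g=lambda i,r:cv2.cvtColor(i,cv2.COLOR_BGR2GRAY)[r[1]:r[3],r[0]:r[2]].astype(np.float32)
for r in((40,340,160,450),(40,440,240,580)):
    print(r,cv2.phaseCorrelate(g(a,r),g(b,r),cv2.createHanningWindow((r[2]-r[0],r[3]-r[1]),cv2.CV_32F)),np.abs(g(a,r)-g(b,r)).mean())
E
```

```text
time_s: 24.0
tcp_pos: [0.5227, -0.196, 0.0915]
ee_rot: [[0.932, -0.363, 0.002], [-0.363, -0.932, 0.0], [0.002, -0.001, -1.0]]
wrist_force: [3.7, 0.6, 2.2]
gripper_width: 0.161
gripper_force: 30.8
time_s: 25.0
tcp_pos: [0.5221, -0.1962, 0.0915]
ee_rot: [[1.0, -0.027, 0.001], [-0.027, -1.0, 0.0], [0.001, -0.0, -1.0]]
wrist_force: [3.3, 2.8, 3.9]
gripper_width: 0.162
gripper_force: 31.2
[ 0.7065789  -0.88806448 -0.04931198] [3.28642439 1.98015867 3.32089883] 0.16709756687268107
(40, 340, 160, 450) ((-0.2340927031671285, 0.07500413550455676), 0.37229020569059584) 4.4701514
(40, 440, 240, 580) ((0.07053796242183807, 0.14670272812318785), 0.2104832547240787) 3.2258215
```

The bar hasn't moved in its slots and the wing is held square across it. Handing in.

```bash
python3 -c "
from station import *;print(finish_job())"
```

```text
the job is handed in; nothing more can be done
None
```

The job is handed in, with no verdict returned: the bridge bar is down in the fixture's slots with its screw in the hub socket (far slot not seen directly), the thumbscrew was turned clockwise to its stop and backed off a quarter turn (set by tool angle, good to about 2°), the gripper still holds the wing, and nothing else on the bench was touched as far as I saw.

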